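# Shim the rattling sample door by feel

### The job

The sample door on the counter rattles in its frame: draw the orange taper shim out of its wooden stand and slide it, toe down, into the gap between the door's edge with the black rubber bead and the white jamb, its flat face (the side with the white stripe) against that jamb. Judge the fit by the drag: keep pressing gently until it takes about 10 N to slide it farther, so that it is snug but not forced, then let go and leave it standing in the gap. Leave the goods on the counter where they are.

Things in the scene. Friction and masses are not known exactly. Their poses are not given: they have to be found in the camera images.
- frame: Cutaway sample of a door in a white frame on a grey 12 mm base board. Origin on the counter below the middle of the lock-side jamb's inner face. z up; +y points from the gap squarely into that jamb, whose upright face is the plane y = 0; x runs along the gap. Jamb: x -35 to 35, y 0 to 28, top at z = 110 mm, rigid. A like jamb stands at y -197 to -225, behind the blue leaf; no shim belongs there
- gap_top (a point): On the jamb face (plane y = 0 of the frame, same axes), mid-depth, level with the blue door's top, 100 mm above the counter. The door (x -22 to 22) has a black rubber bead, radius 4 mm, along its top edge, 4 mm lower than this: the narrowest place of the gap, 10.5 to 15 mm from the jamb, different every time, not reported. The door is sprung: it yields to -y at 12 N per mm
- shim_grip (a point): Centre of the black grip block (38 x 28 x 44 mm, x y z; white stripe on its top along the +y edge) of the orange taper shim, loose, 60 to 110 g. z points up from toe to grip. Below the block hangs the blade, 80 mm long, 26 mm wide (x). Its flat face looks to +y, 9.5 mm from this point; its -y face tapers: 7 mm thick at the toe, 0.15 mm more for each mm up
- shim_toe (a point): Lower end of the shim's flat face, mid-width, axes as shim_grip, 102 mm below it and 9.5 mm to its +y. Pushed into the gap, the taper meets the bead with the toe 23 to 53 mm below the bead and the drag grows over the next few mm; friction differs from time to time
- stand: Wooden stand, fixed, 44 x 37 mm on a 70 x 70 mm foot, rim 90 mm above the counter; the shim's blade hangs upright in its pocket (30 x 23 mm) with about 2 mm of play, the grip block's underside resting on the rim. Origin on the counter, 9.5 mm to +y of the pocket's centre; axes as the shim's
- carton_mid (a point): Centre of a brown cardboard carton 70 x 50 x 55 mm, loose on the counter, to be left alone
- tin_mid (a point): Centre of a yellow-banded tin, 60 mm across and 70 mm tall, loose, to be left alone
- padlock_mid (a point): Centre of the brass body (45 x 50 x 22 mm) of a padlock lying on the counter, its shackle reaching 35 mm past it along +y; loose, to be left alone
There are look-alikes about, which are no part of the job. Of the things that look like the part that bears shim_grip, the largest one is meant.

How it is judged:
By the outcome, as a careful person would: the job done as asked, in the order asked, and still so for the second after the job is handed in, with the robot touching nothing.
It also fails if it takes over 64 s, if anything falls off the work surface, if the arm or the gripper's body presses on something with over 40 N, if the wrist force passes 120 N, or if a joint passes its speed limit or range.

### The arm

A 7-joint arm with a two-finger parallel gripper is mounted at the origin on the work surface. World frame = base frame: x ahead of the robot, y to its left, z up, the work surface at z = 0. Lengths are in m, angles in rad, forces in N, time in s.
With the tool pointing down it reaches from about 0.35 to 0.9 m from the base axis. Payload 8.1 kg.
Tool frame: the origin (TCP) lies midway between the tips of the shut fingers; the grasp point (between the pads) lies manip.hold_point_z behind it (manip.hold_point_z is the distance from the TCP to the grasp point, in m); z points along the fingers, y is the line along which they close (so a half turn about z gives the same grasp; the last joint's range is limited). The gripper opens to 85 mm and grips with 20 to 120 N. Pads are 22 mm wide; open, the fingers measure 114 mm over their backs; the gripper's body (76 mm by 85 mm) begins 54 mm behind the grasp point. The pads swing forward as they close: fully open they stand 13 mm farther back than shut.
Start: joints at [1.199, 0.434, 0.025, 1.573, -0.012, 1.134, -0.075], TCP at [0.166, -0.603, 0.231] pointing down, gripper open.
Joint ranges: [-2.62, 2.62], [-0.44, 2.09], [-1.27, 1.32], [0.08, 2.57], [-1.32, 4.46], [0.12, 2], [-2.74, 2.74]. Speed limits (rad/s): [2.22, 2.22, 3.01, 3.01, 3.14, 3.14, 3.14].

### API

Orientations are given as a unit quaternion [w, x, y, z].
In Python, from rig import manip gives the robot as it stands.
- The arm moves only by the tool carry_out, never from a script. Its argument "deltas" is a list of rows, each a list of 7 numbers: the turn, a rotation vector about the tool's x, y, z in degrees, then the shift along the tool's x, y, z in cm, then the gripper command: -1 is shut, 1 is fully open, values between are in proportion. In form: [[rx, ry, rz, tx, ty, tz, hand], ...]. A call has 1 to 20 rows; each row is the pose to reach, as a shift and turn from the pose commanded when the call began, along the tool's axes at that moment; what a row does not reach only later rows make up. A row lasts 1/10 s, in which the tool goes at most 50 mm and 8.59 degrees, less where a joint would pass 70% of its speed; a pose out of reach is approached as far as the arm can. A call with a gripper value outside its range is refused whole. The fingers move at their own pace and stop on an object; "grip_force" is the grip in N (left out, the last holds). Time passes only in rows, so rows that repeat a pose let the fingers close. It gives the time, the measured TCP pose, the force, the opening and the grip force at its end, in the units of the state.
- manip.get_obs(): the state, without advancing time (a new reading comes with each control period).
- manip.snapshot(name): name is "side" or "top"; returns (picture, depth): 480x640x3 uint8, red, green, blue; 480x640 float32, m along the optical axis (not along the pixel's ray), 0 where there is no reading.
- manip.calibration(name): a dict with "K" (3x3 intrinsics, pixels), "camera_from_world" (4x4, takes a point from world to camera coordinates). Camera axes: x right, y up, looking along -z (the intrinsics and any distortion apply to the point x, -y, -z); pixel columns grow to the right and rows downward; lengths in m; the calibration is good to about 2 mm. A picture is of the moment at which its call begins. calibration takes no time and is no camera call.
- manip.job_done(): hands the job in; it is judged then, once.
Trained networks look in the newest picture that a camera, given by its name, has taken for a name from the list of things; names that differ only in an ending like _2 or _b are one class to them, and where a whole thing is asked for, a point or a joint stands for the part that bears it (a point fixed in the world has none). Each returns a list of dicts, best first, with "conf" (0 to 1); they miss things now and then, are a little off and sometimes report something else, mostly with a low value. They report only what shows in the picture. A call takes as long as a camera call. They do not tell look-alikes from the thing itself.
- manip.boxes_of(name, camera): "box" ([left, top, right, bottom] as shares, 0 to 1, of the picture: columns of its width, rows of its height, round what is visible of it).
- manip.masks_of(name, camera): "pixels" (480x640 bool, what is visible of it) and "box" ([left, top, right, bottom] as shares, 0 to 1, of the picture: columns of its width, rows of its height, round what is visible of it).
- manip.spot_point(name, camera): "xy" ([column, row] as shares, 0 to 1, of the picture: columns of its width, rows of its height: a listed point, or the origin of a listed thing).
The state is a dict: "t": time; "joint_positions": joint angles; "dq": joint speeds; "joint_torque": joint torques, N m; "position": TCP position; "tcp_rot": TCP orientation; "wrist_force": force on the tool from outside, world axes, zero at the start; "wrist_torque": the same for the moment, N m; "width": finger opening in m; "grasp_force": force on a finger pad.
Only numpy, scipy, OpenCV 4.12 (cv2) and the standard library are available. Lean on these libraries where they do the work, as an engineer would, in place of code of your own. Each camera call takes 0.05 s, during which the arm holds its last target. There are 200 camera calls.

## Working session

There is one attempt and no reset: what is moved stays moved. The work goes in short steps, Python scripts to look and compute and a tool call to move; the robot and the scene stay as the last step left them, time stands still between calls to the robot, and variables do not carry over. Pictures are saved under pics/ and viewed, at most 10 in all, crops included, and the job is handed in when it is done.

Besides the shell and the picture viewer there is one more tool, called after "Call:" in YAML: its name, and indented under it one key for each argument. carry_out: Moves the arm, as the interface text tells. Its arguments: {"type":"object","properties":{"deltas":{"type":"array"},"grip_force":{"type":"number"}},"required":["deltas"]}

```bash
mkdir -p pics; cat > h.py <<'E'
import numpy as np, cv2, pickle
from rig import manip
def world(cam,u,v,d):
    c=manip.calibration(cam);K=np.array(c["K"]);T=np.linalg.inv(np.array(c["camera_from_world"]))
    u,v,d=map(lambda a:np.asarray(a,float),(u,v,d))
    p=np.stack([(u-K[0,2])/K[0,0]*d,-(v-K[1,2])/K[1,1]*d,-d,np.ones_like(d)],-1)
    return (p@T.T)[...,:3]
def pix(cam,p):
    c=manip.calibration(cam);K=np.array(c["K"]);q=np.array(c["camera_from_world"])@np.append(p,1)
    return K[0,0]*q[0]/-q[2]+K[0,2], K[1,1]*-q[1]/-q[2]+K[1,2]
E
python3 - <<'E'
from h import *
print({k:(np.round(v,4).tolist() if v is not None else v) for k,v in manip.get_obs().items()}, manip.hold_point_z)
for c in ("top","side"):
    im,d=manip.snapshot(c); np.savez(f"{c}0.npz",im=im,d=d); cv2.imwrite(f"pics/{c}0.png",im[...,::-1]); print(c,manip.calibration(c))
    for n in ("shim_grip","stand","frame"):
        for r in manip.masks_of(n,c):
            m=r["pixels"]; v,u=np.nonzero(m&(d>0)); p=world(c,u,v,d[v,u])
            print(c,n,round(r["conf"],2),np.round(np.array(r["box"])*[640,480,640,480]),m.sum(),np.median(p,0).round(3) if len(p) else 0)
    for n in ("gap_top","shim_grip"):
        print(n,[(round(r["conf"],2),np.round(np.array(r["xy"])*[640,480],1)) for r in manip.spot_point(n,c)])
E
```

```text
{'t': 0.0, 'joint_positions': [1.1993, 0.4352, 0.025, 1.5741, -0.0116, 1.134, -0.0751], 'dq': [-0.0002, 0.0011, 0.0002, 0.0025, 0.0, -0.0016, 0.0007], 'joint_torque': [-0.0006, -67.0483, 1.025, -31.6217, 0.0156, 0.0124, -0.0], 'position': [0.1658, -0.6021, 0.2305], 'tcp_rot': [-0.0008, 0.991, 0.134, -0.0002], 'wrist_force': [0.1672, -0.5348, -0.116], 'wrist_torque': [-0.0265, -0.0054, -0.0248], 'grasp_force': 0.0, 'width': 0.0853} 0.0187
top {'K': array([[567.19089801,   0.        , 327.08852703],
       [  0.        , 567.19089801, 241.30210101],
       [  0.        ,   0.        ,   1.        ]]), 'camera_from_world': array([[-0.00624045, -0.99997125, -0.00430669,  0.03101775],
       [ 0.9969786 , -0.00655512,  0.07739957, -0.58870182],
       [-0.07742558, -0.00381067,  0.99699085, -1.45636086],
       [ 0.        ,  0.        ,  0.        ,  1.        ]])}
top shim_grip 0.77 [215. 287. 234. 304.] 235 [0.453 0.272 0.132]
top shim_grip 0.62 [228. 233. 255. 259.] 257 [0.574 0.253 0.013]
top shim_grip 0.62 [167. 288. 203. 304.] 308 [0.446 0.39  0.013]
top stand 0.6 [221. 278. 250. 3
[... 560 characters left out ...]
4,  0.53588948],
       [ 0.35348146, -0.68584384,  0.63613606, -0.24678442],
       [-0.30336694,  0.55923643,  0.77150704, -1.17964953],
       [ 0.        ,  0.        ,  0.        ,  1.        ]])}
side shim_grip 0.92 [277. 408. 309. 451.] 592 [0.444 0.398 0.015]
side shim_grip 0.86 [263. 324. 286. 358.] 340 [0.564 0.262 0.019]
side shim_grip 0.79 [309. 333. 333. 362.] 554 [0.447 0.282 0.132]
side stand 0.97 [296. 351. 344. 396.] 1187 [0.437 0.291 0.02 ]
side frame 0.85 [290. 162. 380. 288.] 3793 [0.556 0.032 0.017]
gap_top [(0.64, array([323.8, 240.9]))]
shim_grip [(0.96, array([319.2, 344.3])), (0.88, array([276.4, 342.5])), (0.59, array([326.5, 240.9])), (0.56, array([303.2, 417.5]))]
```

View pics/top0.png

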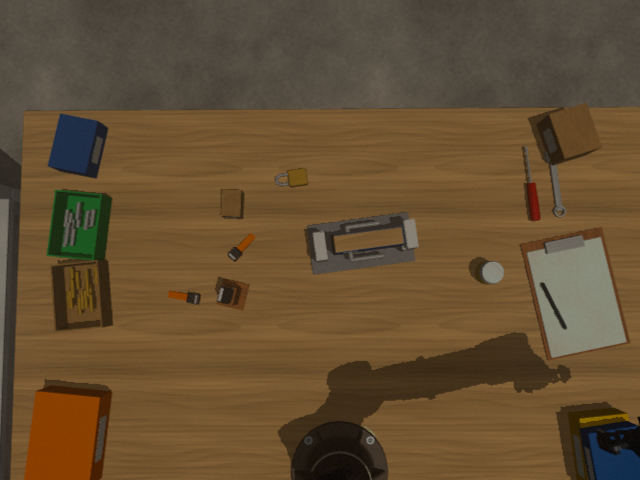

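View pics/side0.png

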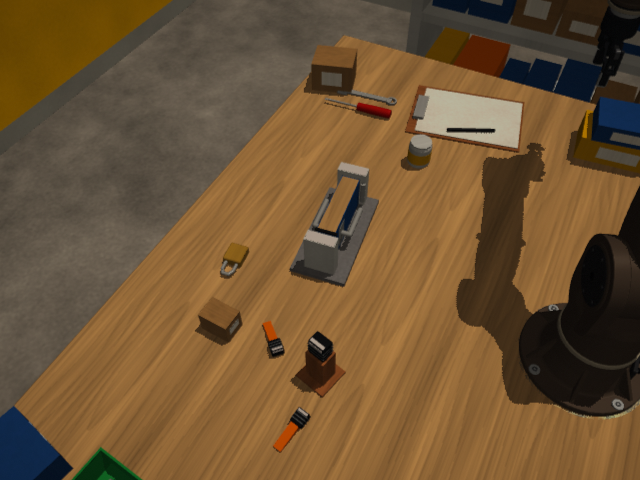

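Shim candidates (top picture): the two lying on the counter at (241,247) and (186,297), and the upright one at (226,296). The upright one sits in the wooden stand and its grip block looks largest, so it fits the description. I'll enlarge to confirm, along with the frame.

```bash
python3 - <<'E'
from h import *
t=np.load("top0.npz")["im"];s=np.load("side0.npz")["im"]
f=lambda a,x,y,w,h:cv2.resize(a[y:y+h,x:x+w],(400,300),interpolation=cv2.INTER_CUBIC)
o=np.vstack([np.hstack([f(t,160,225,120,90),f(t,300,202,128,80)]),np.hstack([f(s,255,320,120,90),f(s,270,155,160,120)])])
cv2.imwrite("pics/crop.png",cv2.convertScaleAbs(o[...,::-1],alpha=1.6))
E
```

```text
(no output)
```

View pics/crop.png

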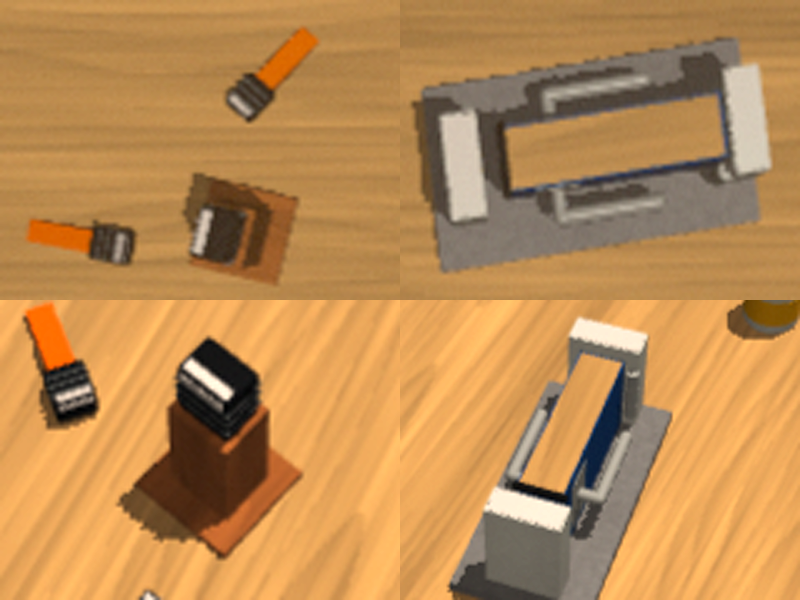

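Crop: the upright black block in the wooden stand at top (226,296) is the largest, with the stripe on its left (world +y) edge. The black bead is beside the left jamb (320,246), so that is the lock-side gap. Now the exact geometry.

```bash
cat >> h.py <<'E'
def rect(cam,z,box,tol=.006,im=None,d=None):
    if d is None: z0=np.load(cam+"0.npz"); d=z0["d"]
    v,u=np.nonzero(d>0); p=world(cam,u,v,d[v,u])
    k=(abs(p[:,2]-z)<tol)&(p[:,0]>box[0])&(p[:,0]<box[1])&(p[:,1]>box[2])&(p[:,1]<box[3])
    q=p[k]
    if len(q)<8: return None
    # correct xy by ray to plane z: keep depth xy
    r=cv2.minAreaRect((q[:,:2]*1000).astype(np.float32))
    return len(q),np.round(np.r_[np.array(r[0]),r[1],r[2]],1).tolist(),np.round(np.r_[q.mean(0)*1000,q[:,2].std()*1000],1).tolist()
E
python3 - <<'E'
from h import *
for c in("top","side"):
    print(c,"block",rect(c,.134,(.40,.50,.22,.33)))
    print(c,"foot",rect(c,.006,(.40,.52,.20,.34),.004))
    print(c,"rim",rect(c,.09,(.40,.50,.22,.33)))
    print(c,"jambL",rect(c,.110,(.5,.63,-.02,.08),.004))
    print(c,"jambR",rect(c,.110,(.5,.66,-.25,-.14),.004))
    print(c,"base",rect(c,.012,(.45,.7,-.28,.08),.004))
    print(c,"door",rect(c,.100,(.5,.66,-.19,.02),.004))
    print(c,"carton",rect(c,.055,(.6,.75,.2,.3),.006))
E
```

```text
top block (179, [452.6, 275.1, 28.8, 37.4, 76.3], [452.4, 274.5, 132.9, 2.4])
top foot (551, [459.9, 270.3, 138.3, 117.8, 89.6], [460.3, 264.0, 4.5, 2.0])
top rim (64, [457.9, 264.8, 53.0, 27.5, 23.2], [455.5, 263.5, 89.5, 2.9])
top jambL (282, [573.4, 26.6, 69.3, 62.4, 7.2], [571.5, 43.3, 109.6, 2.1])
top jambR (279, [600.2, -179.0, 69.7, 28.2, 8.0], [599.7, -178.8, 110.1, 2.0])
top base (2068, [578.2, -99.7, 362.4, 237.3, 88.2], [579.9, -53.6, 11.7, 2.1])
top door (920, [592.3, -85.3, 68.1, 205.2, 4.1], [586.8, -75.6, 99.1, 2.0])
top carton (501, [687.7, 273.1, 51.2, 71.8, 87.8], [687.7, 273.3, 54.4, 2.6])
side block (313, [449.2, 275.4, 30.5, 38.6, 77.4], [448.6, 277.3, 134.9, 2.3])
side foot (1396, [460.0, 270.0, 119.8, 139.9, 0.1], [453.9, 285.2, 4.7, 2.2])
side rim (170, [449.6, 275.2, 37.6, 45.8, 77.4], [444.7, 285.7, 90.5, 2.9])
side jambL (311, [568.9, 43.9, 72.0, 33.4, 8.7], [568.1, 45.9, 111.3, 1.8])
side jambR (260, [597.1, -177.8, 71.4, 36.1, 6.4], [598.2, -176.3, 111.1, 1.9])
side base (1709, [575.9, -93.8, 346.7, 241.5, 89.5], [556.5, -35.1, 13.0, 1.8])
side door (1203, [579.7, -82.2, 68.0, 202.9, 10.2], [582.9, -73.8, 100.2, 1.9])
side carton (778, [684.3, 274.2, 52.7, 73.4, 87.4], [683.0, 275.2, 56.2, 2.3])
```

```bash
cat >> h.py <<'E'
from scipy.spatial.transform import Rotation as R
def delta(p,yaw):
    "tool pointing down, tool x axis at world yaw (deg): rotvec deg + shift cm from the measured pose"
    o=manip.get_obs(); A=R.from_quat(np.roll(o["tcp_rot"],-1)); a=np.radians(yaw)
    B=R.from_matrix(np.array([[np.cos(a),np.sin(a),0],[np.sin(a),-np.cos(a),0],[0,0,-1]]))
    return np.round((A.inv()*B).as_rotvec(degrees=True),2).tolist(),np.round(A.inv().apply(np.array(p)-o["position"])*100,2).tolist()
def st():
    o=manip.get_obs(); A=R.from_quat(np.roll(o["tcp_rot"],-1)).as_matrix()
    print("t",round(o["t"],2),"p",np.round(np.array(o["position"])*1000,2),"yaw",round(np.degrees(np.arctan2(A[1,0],A[0,0])),2),"z",A[:,2].round(4),"F",np.round(o["wrist_force"],2),"w",round(o["width"]*1000,1),"gf",o["grasp_force"])
E
python3 - <<'E'
from h import *
for p,y in (((.48,-.30,.27),75),((.52,0,.27),120),((.451,.2752,.26),166.8),((.451,.2752,.098),166.8)): print(delta(p,y))
E
```

```text
([0.0, -0.0, -59.6], [38.31, -20.83, -3.87])
([0.0, -0.0, -104.6], [50.13, -48.69, -3.87])
([0.0, 0.0, -151.4], [50.79, -77.06, -2.87])
([0.0, 0.0, -151.4], [50.79, -77.06, 13.33])
```

Call:
carry_out:
  deltas:
    - [0,0,-30,19,-10.4,-3.5,1]
    - [0,0,-30,19,-10.4,-3.5,1]
    - [0,0,-30,19,-10.4,-3.9,1]
    - [0,0,-30,19,-10.4,-3.9,1]
    - [0,0,-60,38.3,-20.8,-3.9,1]
    - [0,0,-60,38.3,-20.8,-3.9,1]
    - [0,0,-60,38.3,-20.8,-3.9,1]
    - [0,0,-60,38.3,-20.8,-3.9,1]
    - [0,0,-105,50.1,-48.7,-3.9,1]
    - [0,0,-105,50.1,-48.7,-3.9,1]
    - [0,0,-105,50.1,-48.7,-3.9,1]
    - [0,0,-105,50.1,-48.7,-3.9,1]
    - [0,0,-105,50.1,-48.7,-3.9,1]
    - [0,0,-105,50.1,-48.7,-3.9,1]
    - [0,0,-151.4,50.8,-77.1,-2.9,1]
    - [0,0,-151.4,50.8,-77.1,-2.9,1]
    - [0,0,-151.4,50.8,-77.1,-2.9,1]
    - [0,0,-151.4,50.8,-77.1,-2.9,1]
    - [0,0,-151.4,50.8,-77.1,-2.9,1]
    - [0,0,-151.4,50.8,-77.1,-2.9,1]

```text
t: 2.6
position: [0.4537, 0.2621, 0.261]
tcp_rot: [0.0, 0.113, 0.994, 0.0]
wrist_force: [0.7, -0.5, 0.7]
width: 0.0856
grasp_force: 0.0
```

```bash
python3 -c "
from h import *
st(); print(delta((.451,.2752,.26),166.8),delta((.451,.2752,.098),166.8))"
```

```text
t 2.6 p [453.66 262.06 260.99] yaw 167.07 z [ 8.e-04 -0.e+00 -1.e+00] F [ 0.7  -0.48  0.67] w 85.6 gf 0.0
([0.01, 0.04, 0.27], [0.55, 1.22, 0.1]) ([0.01, 0.04, 0.27], [0.57, 1.22, 16.3])
```

Call:
carry_out:
  deltas:
    - [0,0,0,0,0,0,1]
    - [0,0,0,0,0,0,1]
    - [0,0,0,0,0,0,1]

```text
t: 2.9
position: [0.4545, 0.2593, 0.2606]
tcp_rot: [0.0, 0.116, 0.993, -0.0]
wrist_force: [-0.1, -0.9, -0.2]
width: 0.0855
grasp_force: 0.0
```

```bash
python3 -c "
from h import *
st(); print(delta((.451,.2752,.26),166.8),delta((.451,.2752,.098),166.8))"
```

```text
t 2.9 p [454.53 259.33 260.6 ] yaw 166.69 z [-0.    -0.001 -1.   ] F [-0.14 -0.86 -0.18] w 85.5 gf 0.0
([-0.05, 0.01, -0.11], [0.71, 1.46, 0.06]) ([-0.05, 0.01, -0.11], [0.71, 1.48, 16.26])
```

Call:
carry_out:
  deltas:
    - [0,0,0,0.71,1.46,2,1]
    - [0,0,0,0.71,1.46,5,1]
    - [0,0,0,0.71,1.46,9,1]
    - [0,0,0,0.71,1.46,10,1]
    - [0,0,0,0.71,1.46,10,1]
    - [0,0,0,0.71,1.46,10,1]

```text
t: 3.5
position: [0.4514, 0.2763, 0.1622]
tcp_rot: [0.001, 0.116, 0.993, 0.0]
wrist_force: [0.3, -0.8, 0.5]
width: 0.0855
grasp_force: 0.0
```

```bash
python3 - <<'E'
from h import *
st(); print(delta((.451,.2752,.098),166.8))
o=[]
for c,(x,y) in (("side",(260,270)),("top",(165,240))):
    im,d=manip.snapshot(c); o.append(cv2.resize(im[y:y+120,x:x+120],(390,390),interpolation=cv2.INTER_CUBIC))
cv2.imwrite("pics/pre.png",cv2.convertScaleAbs(np.hstack(o)[...,::-1],alpha=1.6))
E
```

```text
t 3.5 p [451.38 276.29 162.17] yaw 166.72 z [ 1.2e-03  7.0e-04 -1.0e+00] F [ 0.32 -0.81  0.51] w 85.5 gf 0.0
([0.06, 0.06, -0.08], [0.02, -0.12, 6.42])
```

View pics/pre.png

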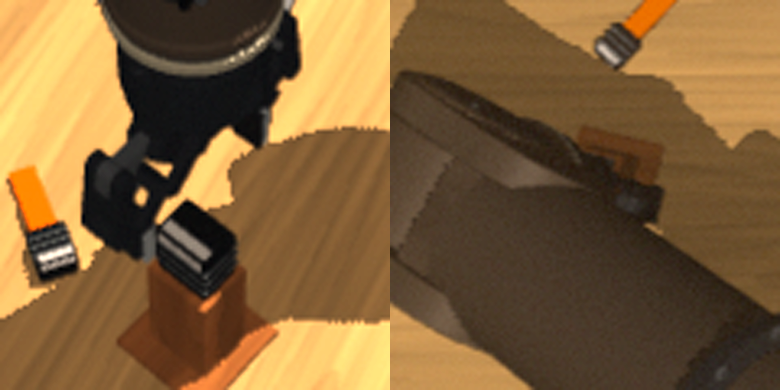

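Side view: the fingers straddle the block along its stripe-normal axis, roughly centred above it (block at crop (195,245)). Descending.

Call:
carry_out:
  deltas:
    - [0,0,0,0.0,-0.1,2,1]
    - [0,0,0,0.0,-0.1,4,1]
    - [0,0,0,0,-0.1,5.5,1]
    - [0,0,0,0,-0.1,6.4,1]
    - [0,0,0,0,-0.1,6.4,1]
    - [0,0,0,0,-0.1,6.4,1]
    - [0,0,0,0,-0.1,6.4,1]

```text
t: 4.3
position: [0.4507, 0.2758, 0.0976]
tcp_rot: [0.001, 0.115, 0.993, 0.0]
wrist_force: [0.1, -0.2, 0.4]
width: 0.0853
grasp_force: 0.0
```

```bash
python3 -c "
from h import *
st(); print(delta((.451,.2752,.098),166.8))"
```

```text
t 4.3 p [450.67 275.82  97.6 ] yaw 166.8 z [ 1.1e-03  7.0e-04 -1.0e+00] F [ 0.11 -0.16  0.38] w 85.3 gf 0.0
([0.05, 0.05, -0.0], [-0.05, -0.05, -0.04])
```

Call:
carry_out:
  deltas:
    - [0,0,0,0,0,0,-0.1]
    - [0,0,0,0,0,0,-0.2]
    - [0,0,0,0,0,0,-0.3]
    - [0,0,0,0,0,0,-1]
    - [0,0,0,0,0,0,-1]
    - [0,0,0,0,0,0,-1]
    - [0,0,0,0,0,0,-1]
    - [0,0,0,0,0,0,-1]
  grip_force: 50

```text
t: 5.1
position: [0.4504, 0.2754, 0.097]
tcp_rot: [0.0, 0.115, 0.993, 0.0]
wrist_force: [-0.3, -1.4, 5.6]
width: 0.0274
grasp_force: 49.4
```

```bash
python3 -c "
from h import *
st()"
```

```text
t 5.1 p [450.37 275.37  96.99] yaw 166.8 z [ 3.e-04 -0.e+00 -1.e+00] F [-0.35 -1.39  5.58] w 27.4 gf 49.388569593429565
```

Call:
carry_out:
  deltas:
    - [0,0,0,0,0,-1,-1]
    - [0,0,0,0,0,-3,-1]
    - [0,0,0,0,0,-6,-1]
    - [0,0,0,0,0,-9,-1]
    - [0,0,0,0,0,-12,-1]
    - [0,0,0,0,0,-15,-1]
    - [0,0,0,0,0,-16,-1]
    - [0,0,0,0,0,-16,-1]
    - [0,0,0,0,0,-16,-1]
    - [0,0,0,0,0,-16,-1]

```text
t: 6.1
position: [0.4497, 0.2746, 0.2553]
tcp_rot: [-0.001, 0.115, 0.993, -0.001]
wrist_force: [-0.1, 0.1, -1.3]
width: 0.0275
grasp_force: 49.3
```

```bash
python3 - <<'E'
from h import *
st()
im,d=manip.snapshot("side"); np.savez("side1.npz",im=im,d=d)
u,v=pix("side",(.451,.275,.2)); x,y=int(u)-60,int(v)-60
cv2.imwrite("pics/lift.png",cv2.convertScaleAbs(cv2.resize(im[y:y+120,x:x+120],(500,500),interpolation=cv2.INTER_CUBIC)[...,::-1],alpha=1.6)); print(x,y)
E
```

```text
t 6.1 p [449.69 274.64 255.28] yaw 166.8 z [-0.0021 -0.0014 -1.    ] F [-0.15  0.11 -1.28] w 27.5 gf 49.26399886608124
259 262
```

View pics/lift.png

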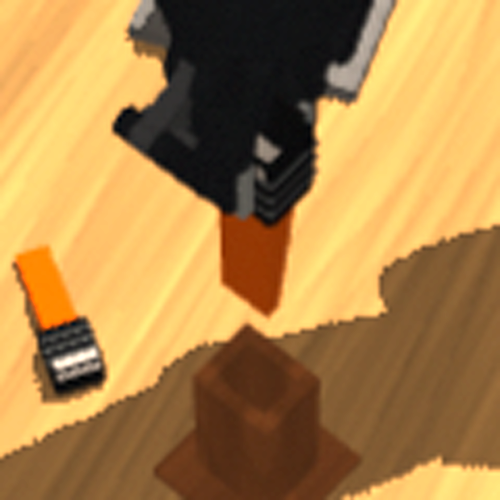

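The shim is out, hanging upright in the grip with its orange blade clear of the pocket. Carrying it to hover over the gap.

```bash
python3 - <<'E'
from h import *
print(delta((.5736,.019,.255),187.25),delta((.5736,.019,.217),187.25))
E
```

```text
([-0.08, -0.12, -20.45], [-17.9, -22.07, 0.04]) ([-0.08, -0.12, -20.45], [-17.91, -22.07, 3.84])
```

Call:
carry_out:
  deltas:
    - [0,0,-3,-2,-2.5,0,-1]
    - [0,0,-6,-5,-6,0,-1]
    - [0,0,-10,-8,-10,0,-1]
    - [0,0,-14,-11,-13.5,0,-1]
    - [0,0,-18,-14,-17.3,0,-1]
    - [0,0,-20.5,-17,-21,0,-1]
    - [-0.1,-0.1,-20.5,-17.9,-22.1,0,-1]
    - [-0.1,-0.1,-20.5,-17.9,-22.1,1,-1]
    - [-0.1,-0.1,-20.5,-17.9,-22.1,2.5,-1]
    - [-0.1,-0.1,-20.5,-17.9,-22.1,3.8,-1]
    - [-0.1,-0.1,-20.5,-17.9,-22.1,3.8,-1]
    - [-0.1,-0.1,-20.5,-17.9,-22.1,3.8,-1]
    - [-0.1,-0.1,-20.5,-17.9,-22.1,3.8,-1]
    - [-0.1,-0.1,-20.5,-17.9,-22.1,3.8,-1]

```text
t: 7.55
position: [0.5743, 0.0198, 0.2194]
tcp_rot: [0.002, -0.064, 0.998, 0.001]
wrist_force: [0.2, -0.7, -1.1]
width: 0.0276
grasp_force: 49.4
```

```bash
python3 - <<'E'
from h import *
st(); print(delta((.5736,.019,.217),187.25))
im,d=manip.snapshot("side"); np.savez("side2.npz",im=im,d=d)
u,v=pix("side",(.573,.03,.13)); x,y=int(u)-50,int(v)-50; k=6
o=cv2.convertScaleAbs(cv2.resize(im[y:y+100,x:x+100],None,fx=k,fy=k,interpolation=cv2.INTER_CUBIC)[...,::-1],alpha=1.6)
a=np.radians(7.25); X=np.array([np.cos(a),np.sin(a),0]);Y=np.array([-np.sin(a),np.cos(a),0]);Z=np.array([0,0,1.])
O=np.array([.5721,.0304,0])
ln=lambda P,c:cv2.polylines(o,[np.array([[(a_-x+.5)*k,(b_-y+.5)*k] for a_,b_ in (pix("side",p) for p in P)]).astype(int)],True,c,1)
ln([O+X*i*.035+Y*j+Z*.11 for i,j in((-1,0),(1,0),(1,.028),(-1,.028))],(0,255,0))
T=np.array(manip.get_obs()["position"])+Y*.0095-Z*.087
ln([T+X*i*.013+Z*j for i,j in((-1,0),(1,0),(1,.08),(-1,.08))],(255,0,255))
cv2.imwrite("pics/hover.png",o)
E
```

```text
t 7.55 p [574.35  19.75 219.43] yaw -172.68 z [ 0.003   0.0016 -1.    ] F [ 0.18 -0.65 -1.05] w 27.6 gf 49.382790327072144
([0.07, 0.18, 0.07], [0.08, -0.07, 0.24])
```

View pics/hover.png

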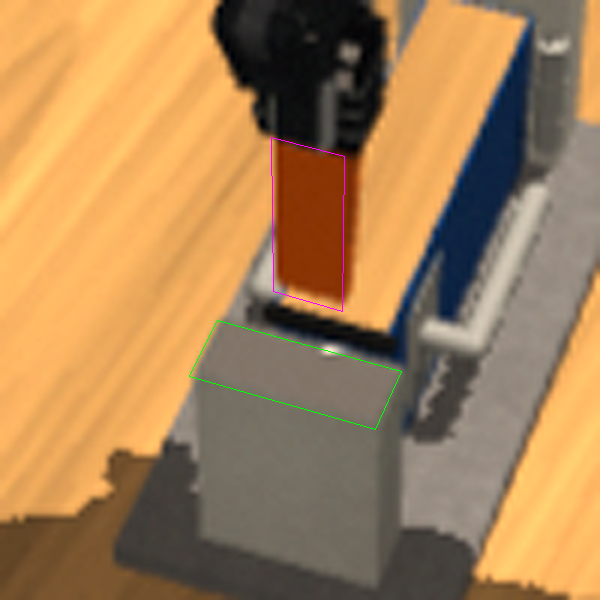

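Hover view: the green jamb outline fits the white jamb top (190–400, 320–430). The blade sits just on the gap side of it, within about 1 px of prediction, with its toe ending near (310,298). Lowering gently with force checks.

Call:
carry_out:
  deltas:
    - [0.1,0.2,0,0,0,0.5,-1]
    - [0.1,0.2,0,0,0,1.0,-1]
    - [0.1,0.2,0,0,0,1.5,-1]
    - [0.1,0.2,0,0,0,1.9,-1]
    - [0.1,0.2,0,0,0,2.2,-1]
    - [0.1,0.2,0,0,0,2.5,-1]
    - [0.1,0.2,0,0,0,2.5,-1]
    - [0.1,0.2,0,0,0,2.5,-1]

```text
t: 8.4
position: [0.5741, 0.0194, 0.1938]
tcp_rot: [-0.001, -0.064, 0.998, -0.0]
wrist_force: [-1.1, 0.2, -0.9]
width: 0.0274
grasp_force: 49.4
```

```bash
python3 -c "
from h import *
st()"
```

```text
t 8.4 p [574.12  19.36 193.82] yaw -172.7 z [-1.4e-03 -5.0e-04 -1.0e+00] F [-1.12  0.16 -0.9 ] w 27.4 gf 49.3823379278183
```

Call:
carry_out:
  deltas:
    - [0,0,0,0,0,0.3,-1]
    - [0,0,0,0,0,0.6,-1]
    - [0,0,0,0,0,0.9,-1]
    - [0,0,0,0,0,1.2,-1]
    - [0,0,0,0,0,1.2,-1]
    - [0,0,0,0,0,1.2,-1]

```text
t: 9.0
position: [0.574, 0.0193, 0.1817]
tcp_rot: [-0.001, -0.064, 0.998, -0.0]
wrist_force: [-0.6, -0.2, 0.0]
width: 0.0277
grasp_force: 49.4
```

```bash
python3 -c "
from h import *
st()"
```

```text
t 9.0 p [574.04  19.32 181.71] yaw -172.7 z [-1.6e-03 -6.0e-04 -1.0e+00] F [-0.57 -0.2   0.04] w 27.7 gf 49.383273124694824
```

Call:
carry_out:
  deltas:
    - [0,0,0,0,0,0.3,-1]
    - [0,0,0,0,0,0.6,-1]
    - [0,0,0,0,0,0.9,-1]
    - [0,0,0,0,0,1.2,-1]
    - [0,0,0,0,0,1.2,-1]
    - [0,0,0,0,0,1.2,-1]

```text
t: 9.6
position: [0.574, 0.0193, 0.1697]
tcp_rot: [-0.001, -0.064, 0.998, -0.0]
wrist_force: [-0.2, 0.1, -0.7]
width: 0.0272
grasp_force: 49.4
```

```bash
python3 -c "
from h import *
st()"
```

```text
t 9.6 p [574.02  19.32 169.69] yaw -172.7 z [-1.6e-03 -5.0e-04 -1.0e+00] F [-0.19  0.13 -0.68] w 27.2 gf 49.38280642032623
```

Free in the gap. Now feeling for the jamb face with small +y steps.

Call:
carry_out:
  deltas:
    - [0,0,0,0,0.05,0,-1]
    - [0,0,0,0,0.1,0,-1]
    - [0,0,0,0,0.1,0,-1]
    - [0,0,0,0,0.1,0,-1]

```text
t: 10.0
position: [0.574, 0.0204, 0.1699]
tcp_rot: [-0.001, -0.064, 0.998, -0.0]
wrist_force: [-0.4, 0.2, 0.2]
width: 0.0278
grasp_force: 49.4
```

Call:
carry_out:
  deltas:
    - [0,0,0,0,0.05,0,-1]
    - [0,0,0,0,0.05,0,-1]
    - [0,0,0,0,0.05,0,-1]

```text
t: 10.3
position: [0.5739, 0.0208, 0.1698]
tcp_rot: [-0.001, -0.064, 0.998, -0.0]
wrist_force: [-0.6, 0.3, -0.9]
width: 0.0272
grasp_force: 49.4
```

Call:
carry_out:
  deltas:
    - [0,0,0,0,0.05,0,-1]
    - [0,0,0,0,0.05,0,-1]
    - [0,0,0,0,0.05,0,-1]

```text
t: 10.6
position: [0.5738, 0.0213, 0.1698]
tcp_rot: [-0.001, -0.064, 0.998, -0.0]
wrist_force: [0.0, -1.0, -0.8]
width: 0.0279
grasp_force: 49.4
```

Call:
carry_out:
  deltas:
    - [0,0,0,0,0.05,0,-1]
    - [0,0,0,0,0.05,0,-1]
    - [0,0,0,0,0.05,0,-1]

```text
t: 10.9
position: [0.5737, 0.0218, 0.1698]
tcp_rot: [-0.001, -0.064, 0.998, -0.0]
wrist_force: [0.0, 0.8, -0.2]
width: 0.0278
grasp_force: 49.4
```

Call:
carry_out:
  deltas:
    - [0,0,0,0,0.05,0,-1]
    - [0,0,0,0,0.05,0,-1]
    - [0,0,0,0,0.05,0,-1]

```text
t: 11.2
position: [0.5737, 0.0221, 0.1698]
tcp_rot: [-0.001, -0.064, 0.998, -0.0]
wrist_force: [-0.2, -1.6, -1.5]
width: 0.0275
grasp_force: 49.4
```

Call:
carry_out:
  deltas:
    - [0,0,0,0,0.05,0,-1]
    - [0,0,0,0,0.05,0,-1]
    - [0,0,0,0,0.05,0,-1]

```text
t: 11.5
position: [0.5737, 0.0222, 0.1698]
tcp_rot: [-0.001, -0.063, 0.998, -0.001]
wrist_force: [0.0, -3.5, 0.6]
width: 0.0274
grasp_force: 49.5
```

Call:
carry_out:
  deltas:
    - [0,0,0,0,0.05,0,-1]
    - [0,0,0,0,0.05,0,-1]
    - [0,0,0,0,0.05,0,-1]

```text
t: 11.8
position: [0.5737, 0.0223, 0.1698]
tcp_rot: [-0.001, -0.063, 0.998, -0.001]
wrist_force: [0.6, -5.4, 0.4]
width: 0.0267
grasp_force: 49.7
```

Jamb face found (contact at TCP y ≈ 22.1 mm). Easing off to barely touching, then going down in steps.

Call:
carry_out:
  deltas:
    - [0,0,0,0,-0.1,0,-1]
    - [0,0,0,0,-0.1,0.2,-1]
    - [0,0,0,0,-0.1,0.4,-1]
    - [0,0,0,0,-0.1,0.6,-1]
    - [0,0,0,0,-0.1,0.8,-1]

```text
t: 12.3
position: [0.5737, 0.0222, 0.1616]
tcp_rot: [-0.001, -0.064, 0.998, -0.0]
wrist_force: [0.2, -4.1, 1.2]
width: 0.0275
grasp_force: 49.7
```

Call:
carry_out:
  deltas:
    - [0,0,0,0,0,0.1,-1]
    - [0,0,0,0,0,0.2,-1]
    - [0,0,0,0,0,0.3,-1]
    - [0,0,0,0,0,0.4,-1]

```text
t: 12.7
position: [0.5737, 0.0222, 0.1578]
tcp_rot: [-0.001, -0.064, 0.998, -0.0]
wrist_force: [1.0, -4.3, 1.6]
width: 0.0275
grasp_force: 49.8
```

Call:
carry_out:
  deltas:
    - [0,0,0,0,0,0.1,-1]
    - [0,0,0,0,0,0.2,-1]
    - [0,0,0,0,0,0.3,-1]
    - [0,0,0,0,0,0.4,-1]

```text
t: 13.1
position: [0.5737, 0.0222, 0.1537]
tcp_rot: [-0.001, -0.064, 0.998, -0.0]
wrist_force: [0.5, -5.2, 1.7]
width: 0.0274
grasp_force: 49.8
```

```bash
python3 -c "
from h import *
st()"
```

```text
t 13.1 p [573.69  22.17 153.72] yaw -172.71 z [-1.4e-03 -7.0e-04 -1.0e+00] F [ 0.48 -5.18  1.73] w 27.4 gf 49.80107545852661
```

Call:
carry_out:
  deltas:
    - [0,0,0,0,-0.07,0,-1]
    - [0,0,0,0,-0.07,0,-1]
    - [0,0,0,0,-0.07,0,-1]
    - [0,0,0,0,-0.07,0,-1]

```text
t: 13.5
position: [0.5736, 0.022, 0.1537]
tcp_rot: [-0.001, -0.064, 0.998, 0.0]
wrist_force: [0.0, -1.6, -1.4]
width: 0.0277
grasp_force: 49.5
```

Call:
carry_out:
  deltas:
    - [0,0,0,0,0,0.1,-1]
    - [0,0,0,0,0,0.2,-1]
    - [0,0,0,0,0,0.3,-1]

```text
t: 13.8
position: [0.5736, 0.022, 0.1507]
tcp_rot: [-0.001, -0.064, 0.998, -0.0]
wrist_force: [0.3, -0.6, -0.4]
width: 0.0274
grasp_force: 49.6
```

```bash
python3 -c "
from h import *
st()"
```

```text
t 13.8 p [573.63  22.01 150.74] yaw -172.68 z [-1.5e-03 -1.0e-04 -1.0e+00] F [ 0.33 -0.59 -0.4 ] w 27.4 gf 49.64158773422241
```

Call:
carry_out:
  deltas:
    - [0,0,0,0,0,0.1,-1]
    - [0,0,0,0,0,0.2,-1]
    - [0,0,0,0,0,0.3,-1]

```text
t: 14.1
position: [0.5736, 0.0219, 0.1477]
tcp_rot: [-0.001, -0.064, 0.998, -0.0]
wrist_force: [0.0, 0.5, -0.5]
width: 0.0276
grasp_force: 49.6
```

Call:
carry_out:
  deltas:
    - [0,0,0,0,0,0.1,-1]
    - [0,0,0,0,0,0.2,-1]
    - [0,0,0,0,0,0.3,-1]

```text
t: 14.4
position: [0.5737, 0.0217, 0.1447]
tcp_rot: [-0.001, -0.064, 0.998, -0.0]
wrist_force: [0.2, -0.6, -0.0]
width: 0.0276
grasp_force: 49.6
```

Call:
carry_out:
  deltas:
    - [0,0,0,0,0,0.1,-1]
    - [0,0,0,0,0,0.2,-1]
    - [0,0,0,0,0,0.3,-1]

```text
t: 14.7
position: [0.5737, 0.0216, 0.1417]
tcp_rot: [-0.001, -0.064, 0.998, -0.0]
wrist_force: [0.5, -0.0, -1.5]
width: 0.0275
grasp_force: 49.6
```

Call:
carry_out:
  deltas:
    - [0,0,0,0,0.02,0.1,-1]
    - [0,0,0,0,0.04,0.2,-1]
    - [0,0,0,0,0.04,0.3,-1]

```text
t: 15.0
position: [0.5737, 0.022, 0.1387]
tcp_rot: [-0.001, -0.064, 0.998, -0.0]
wrist_force: [-0.1, -1.2, -1.0]
width: 0.0278
grasp_force: 49.6
```

Call:
carry_out:
  deltas:
    - [0,0,0,0,0,0.1,-1]
    - [0,0,0,0,0,0.2,-1]
    - [0,0,0,0,0,0.2,-1]

```text
t: 15.3
position: [0.5736, 0.022, 0.1366]
tcp_rot: [-0.001, -0.064, 0.998, -0.0]
wrist_force: [0.4, 0.0, -0.5]
width: 0.0275
grasp_force: 49.6
```

Call:
carry_out:
  deltas:
    - [0,0,0,0,0,0.1,-1]
    - [0,0,0,0,0,0.2,-1]
    - [0,0,0,0,0,0.2,-1]

```text
t: 15.6
position: [0.5736, 0.022, 0.1346]
tcp_rot: [-0.001, -0.064, 0.998, -0.0]
wrist_force: [-0.2, -0.1, -1.0]
width: 0.0278
grasp_force: 49.6
```

Call:
carry_out:
  deltas:
    - [0,0,0,0,0,0.1,-1]
    - [0,0,0,0,0,0.2,-1]

```text
t: 15.8
position: [0.5737, 0.022, 0.1327]
tcp_rot: [-0.001, -0.064, 0.998, -0.0]
wrist_force: [-1.1, 0.0, 0.1]
width: 0.0273
grasp_force: 49.7
```

Call:
carry_out:
  deltas:
    - [0,0,0,0,0,0.1,-1]
    - [0,0,0,0,0,0.2,-1]

```text
t: 16.0
position: [0.5738, 0.022, 0.1309]
tcp_rot: [-0.001, -0.064, 0.998, -0.0]
wrist_force: [-0.6, -0.3, 2.3]
width: 0.0274
grasp_force: 50.0
```

Call:
carry_out:
  deltas:
    - [0,0,0,0,0,0.1,-1]
    - [0,0,0,0,0,0.2,-1]

```text
t: 16.2
position: [0.574, 0.0221, 0.1291]
tcp_rot: [-0.0, -0.064, 0.998, -0.0]
wrist_force: [-0.3, -1.0, 5.7]
width: 0.0274
grasp_force: 50.3
```

Call:
carry_out:
  deltas:
    - [0,0,0,0,0,0.1,-1]
    - [0,0,0,0,0,0.1,-1]

```text
t: 16.4
position: [0.5741, 0.022, 0.1282]
tcp_rot: [-0.0, -0.064, 0.998, -0.0]
wrist_force: [2.0, 0.3, 3.2]
width: 0.028
grasp_force: 50.5
```

Call:
carry_out:
  deltas:
    - [0,0,0,0,0,0.1,-1]
    - [0,0,0,0,0,0.1,-1]

```text
t: 16.6
position: [0.5743, 0.0221, 0.1274]
tcp_rot: [0.0, -0.064, 0.998, -0.0]
wrist_force: [-0.6, -0.9, 6.2]
width: 0.0276
grasp_force: 50.7
```

```bash
python3 -c "
from h import *
for i in range(6):
    st(); manip.snapshot('side')"
```

```text
t 16.6 p [574.28  22.11 127.39] yaw -172.7 z [ 0.e+00 -6.e-04 -1.e+00] F [-0.61 -0.85  6.19] w 27.6 gf 50.71446418762207
t 16.65 p [574.27  22.08 127.37] yaw -172.7 z [ 0.e+00 -6.e-04 -1.e+00] F [-0.05 -0.13  6.73] w 27.5 gf 50.714927315711975
t 16.7 p [574.28  22.09 127.36] yaw -172.7 z [ 0.e+00 -5.e-04 -1.e+00] F [-0.51 -0.73  6.36] w 27.1 gf 50.71530282497406
t 16.75 p [574.25  22.09 127.36] yaw -172.7 z [-0.e+00 -5.e-04 -1.e+00] F [0.47 0.05 6.18] w 27.5 gf 50.71467697620392
t 16.8 p [574.28  22.11 127.37] yaw -172.7 z [ 0.e+00 -5.e-04 -1.e+00] F [ 0.82 -1.55  5.36] w 27.5 gf 50.715009570121765
t 16.85 p [574.27  22.13 127.38] yaw -172.7 z [-0.e+00 -5.e-04 -1.e+00] F [-1.31 -0.89  6.44] w 27.0 gf 50.71503818035126
```

Call:
carry_out:
  deltas:
    - [0,0,0,0,0,0.05,-1]
    - [0,0,0,0,0,0.1,-1]

```text
t: 17.1
position: [0.5744, 0.0221, 0.1267]
tcp_rot: [0.0, -0.064, 0.998, -0.0]
wrist_force: [-0.7, -0.5, 10.6]
width: 0.027
grasp_force: 50.9
```

Call:
carry_out:
  deltas:
    - [0,0,0,0,0,0.05,-1]
    - [0,0,0,0,0,0.1,-1]

```text
t: 17.3
position: [0.5745, 0.0222, 0.1259]
tcp_rot: [0.0, -0.064, 0.998, -0.0]
wrist_force: [-1.5, -1.3, 11.7]
width: 0.0274
grasp_force: 51.2
```

```bash
python3 -c "
from h import *
for i in range(4):
    st(); manip.snapshot('side')"
```

```text
t 17.3 p [574.54  22.16 125.91] yaw -172.71 z [ 7.e-04 -7.e-04 -1.e+00] F [-1.47 -1.31 11.71] w 27.4 gf 51.15229368209839
t 17.35 p [574.54  22.13 125.86] yaw -172.71 z [ 7.e-04 -7.e-04 -1.e+00] F [-1.03 -0.99 10.35] w 27.7 gf 51.15719676017761
t 17.4 p [574.54  22.13 125.85] yaw -172.7 z [ 7.e-04 -7.e-04 -1.e+00] F [ 0.03 -1.08 10.21] w 27.4 gf 51.15662455558777
t 17.45 p [574.54  22.15 125.85] yaw -172.7 z [ 7.e-04 -6.e-04 -1.e+00] F [-1.22 -2.16  9.37] w 27.6 gf 51.15688920021057
```

Drag while sliding is about 10–11 N. Releasing, then rising clear.

Call:
carry_out:
  deltas:
    - [0,0,0,0,0,0,1]
    - [0,0,0,0,0,0,1]
    - [0,0,0,0,0,0,1]
    - [0,0,0,0,0,0,1]
    - [0,0,0,0,0,0,1]
    - [0,0,0,0,0,0,1]
    - [0,0,0,0,0,0,1]
  grip_force: 20

```text
t: 18.2
position: [0.5736, 0.022, 0.1248]
tcp_rot: [-0.001, -0.064, 0.998, -0.0]
wrist_force: [-0.5, 1.1, -0.5]
width: 0.0854
grasp_force: 0.0
```

```bash
python3 -c "
from h import *
st()"
```

```text
t 18.2 p [573.64  21.97 124.76] yaw -172.71 z [-1.5e-03 -5.0e-04 -1.0e+00] F [-0.49  1.1  -0.5 ] w 85.4 gf 0.0
```

Call:
carry_out:
  deltas:
    - [0,0,0,0,0,-0.5,1]
    - [0,0,0,0,0,-1.5,1]
    - [0,0,0,0,0,-3,1]
    - [0,0,0,0,0,-6,1]
    - [0,0,0,0,0,-9,1]
    - [0,0,0,0,0,-12,1]
    - [0,0,0,8,0,-13,1]
    - [0,0,0,12,0,-13,1]
    - [0,0,0,16,0,-13,1]
    - [0,0,0,16,0,-13,1]
    - [0,0,0,16,0,-13,1]
    - [0,0,0,16,0,-13,1]

```text
t: 19.4
position: [0.4164, 0.0017, 0.2561]
tcp_rot: [0.001, -0.063, 0.998, -0.001]
wrist_force: [0.3, -0.5, 0.1]
width: 0.0848
grasp_force: 0.0
```

```bash
python3 - <<'E'
from h import *
st()
o=[]
for c in("side","top"):
    im,d=manip.snapshot(c); u,v=pix(c,(.573,.02,.13)); x,y=int(u)-50,int(v)-50
    o.append(cv2.resize(im[y:y+100,x:x+100],(400,400),interpolation=cv2.INTER_CUBIC))
    print(c,"blocktop",rect(c,.156,(.53,.62,-.02,.07),.01,d=d))
cv2.imwrite("pics/end.png",cv2.convertScaleAbs(np.hstack(o)[...,::-1],alpha=1.6))
E
```

```text
t 19.4 p [416.38   1.67 256.14] yaw -172.74 z [ 0.0011 -0.0011 -1.    ] F [ 0.25 -0.54  0.14] w 84.8 gf 0.0
side blocktop (256, [572.7, 22.9, 39.0, 32.4, 5.9], [571.1, 25.8, 160.0, 5.6])
top blocktop (183, [576.2, 21.1, 38.2, 28.1, 7.8], [575.6, 21.2, 161.3, 3.1])
```

View pics/end.png

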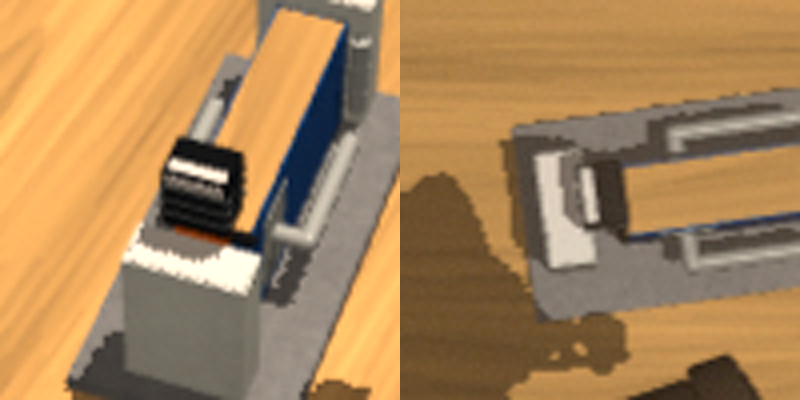

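The end view shows the shim standing upright at the gap, stripe toward the white jamb at side crop (200,165). One check of its height before handing in.

```bash
python3 - <<'E'
from h import *
for c in("top","side","top","side"):
    im,d=manip.snapshot(c)
    v,u=np.nonzero(d>0); p=world(c,u,v,d[v,u])*1000
    q=(p[:,:2]-[573.7,22])@np.array([[.992,-.126],[.126,.992]])
    k=(abs(q[:,0])<14)&(abs(q[:,1])<9)&(p[:,2]>150)
    print(c,k.sum(),np.median(p[k,2]))
E
```

```text
top 92 162.49197121725268
side 92 164.82515296959042
top 91 162.12293264362842
side 89 165.31128755879632
```

```bash
python3 -c "
from h import *
print(manip.job_done())"
```

```text
the job is handed in; nothing more can be done
None
```

The orange shim is standing toe down in the lock-side gap with its striped face against the white jamb. The drag read about 10–11 N on the last push; I didn't measure it again after letting go, when the shim may have risen up to about 1 mm. The arm is clear, none of the loose goods were touched, and I handed the job in at about 20 s.

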